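Latch the board carriage in the test position and start the test

ROBOT

A 6-joint arm with a two-finger parallel gripper is mounted at the origin on the work surface. World frame = base frame: x ahead of the robot, y to its left, z up, the work surface at z = 0. Lengths are in m, angles in degrees, forces in N, time in s.
With the tool pointing down it reaches from about 0.4 to 0.825 m from the base axis. Payload 7 kg.
Tool frame: the origin (TCP) lies midway between the tips of the shut fingers; the grasp point (between the pads) lies 19 mm behind it; z points along the fingers, y is the direction in which the jaws open and shut (so a half turn about z gives the same grasp; the last joint's range is limited). The gripper opens to 88 mm and grips with 3 to 60 N. Pads are 19 mm wide; open, the fingers measure 130 mm over their backs; the gripper's body (78 mm by 193 mm) begins 47 mm behind the grasp point.
Start: joints at [-47.435, 20.546, 0.682, 0, -70.136, -16.507], TCP at [0.296, -0.606, 0.196] pointing down, gripper open.
Joint ranges: [-176.03, 176.03], [-82.01, 121.73], [-58.28, 71.71], [-173.87, 95.51], [-174.79, -0.11], [-173.66, 173.66]. Speed limits (degrees/s): [136.94, 136.94, 172.46, 180, 180, 180].

INTERFACE

Orientations are given as [roll, pitch, yaw] about the fixed x, y, z axes, in that order (R = Rz(yaw) Ry(pitch) Rx(roll)).
In Python, from plant import ctrl gives the robot as it stands. The module is installed in compiled form; this text tells all that it offers.
- The arm moves only by the tool arm_command, never from a script. Its argument "targets" is a list that holds one entry, the list of rows, each a list of 7 numbers: the turn, a rotation vector about the world's x, y, z in rad, then the shift along the world's x, y, z in cm, then the opening, from 0 (shut) to 1 (fully open). A call has 1 to 8 rows; each row is the pose to reach, as a shift and turn from the pose commanded when the call began; what a row does not reach only later rows make up. A row lasts 1/12 s, in which the tool goes at most 41.7 mm and 7.16 degrees, less where a joint would pass 70% of its speed; a pose out of reach is approached as far as the arm can. A call with a gripper value outside its range is refused whole. The fingers move at their own pace and stop on an object; the grip force is fixed at half the most. Time passes only in rows, so rows that repeat a pose let the fingers close. It gives the time, the measured TCP pose, the force and the opening at its end, in the units of the state.
- ctrl.get_obs(): the state, without advancing time (a new reading comes with each control period).
- ctrl.snapshot(name): name is "scene" or "top" or "wrist"; returns the picture (480x640x3 uint8, blue, green, red); there is no depth.
- ctrl.camera_model(name): a dict with "K" (3x3 intrinsics, pixels), "distortion" ([k1, k2, p1, p2, k3] as OpenCV has them; the pictures are not rectified), "xyz" and "rotation" of the camera in the world. Camera axes: x right, y up, looking along -z (the intrinsics and any distortion apply to the point x, -y, -z); pixel columns grow to the right and rows downward; lengths in m; the calibration is good to about 2 mm. A picture is of the moment at which its call begins: read the wrist's pose just before it. camera_model takes no time and is no camera call; for the wrist camera it gives the pose at the moment of the call.
- ctrl.close_job(): hands the job in, once; it reports no verdict.
The state is a dict: "clock": time; "joint_pos": joint angles; "qvel": joint speeds; "tau": joint torques, N m; "tool_pos": TCP position; "orientation": TCP orientation; "force": force on the tool from outside, world axes, zero at the start; "moment": the same for the moment, N m; "opening": finger opening in m.
Only numpy, scipy, OpenCV 4.12 (cv2) and the standard library are available. Lean on these libraries where they do the work, as an engineer would, in place of code of your own. Each camera call takes 0.05 s, during which the arm holds its last target. There are 200 camera calls.

TASK

On the cradle that holds the white circuit board, push the orange push plate of the sprung carriage well in towards the back, then let it go so that it springs back and the stop pin catches it at the middle (test) position. Then press that cradle's green start button fully down and let it up again. Leave both boards lying in their nests, do not operate the other cradle, and leave everything else on the bench where it is.

Things in the scene. Friction and masses are not known exactly. Their poses are not given: they have to be found in the camera images.
- cradle: Fixed test cradle with the WHITE circuit board (the one to use). Grey base plate 250 (x) x 180 (y) x 12 mm; origin: centre of its underside, on the table. x = push direction (front to back), z up. Orange push plate at the front (-x), stop pin with red knob at (30, 52) mm, green button at (10, -66) mm; tallest part is the knob, 71 mm above the table (80 with the pin lifted).
- carriage (a joint): White board's sprung carriage, slides along cradle +x: 0 = front stop (rest), 0.068 m = hard back stop. Spring to the front, 5 N at 0 to 9 N at the back, damping 30 N s/m. Its tooth lifts the stop pin going in; beyond 0.042 the pin has dropped behind the tooth, and once let go the carriage returns (0.15 to 0.3 m/s) and is caught at about 0.038. Pushed less far, it returns to 0.
- push_plate (a point): Middle of the front face of the orange push plate of the white board's carriage; moves with it. Axes as the cradle's. The plate is 84 mm wide (y), 40 high, 12 thick; this point is 40 mm above the table, the plate's top edge 60, its lower edge 20. At rest the face is 114 mm in front of the cradle's origin, 11 mm behind the base plate's front edge.
- pin (a joint): Stop pin of the white board's cradle: steel pin with a red knob on top, upright in its bracket. 0 = down, about 0.009 = lifted by the tooth, in m; sprung downwards.
- start (a joint): Green start button of the white board's cradle: 0 = up, 0.006 = fully down, in m; springs back when let go. Fully down takes 5 N.
- start_top (a point): Centre of the top of that green button (radius 14 mm, black round housing radius 22 mm); top 34 mm above the table, pressed straight down; the housing's rim is 24 mm above the table.
- board: White circuit board, 100 (x) x 72 (y) x 4 mm with components up to 17 mm, loose, about 120 g, lying in the shallow nest of its carriage (nest lip 6 mm high). Origin: centre of its underside, 28 mm above the table and 74 mm behind the push plate's front face.
- cradle_b: Fixed test cradle with the GREEN circuit board (not to be used). Grey base plate 250 (x) x 180 (y) x 12 mm; origin: centre of its underside, on the table. x = push direction (front to back), z up. Orange push plate at the front (-x), stop pin with red knob at (30, 52) mm, green button at (10, -66) mm; tallest part is the knob, 71 mm above the table (80 with the pin lifted).
- carriage_b (a joint): Carriage of the green board's cradle, same in every way; stays at 0.
- start_b (a joint): Green start button of the green board's cradle, same kind; stays unpressed.
- push_plate_b (a point): Middle of the front face of the orange push plate of the green board's carriage, as for the other.
- board_b: Green circuit board of the same size, loose in the nest of the other cradle. Origin: centre of its underside.
- heatsink: Loose aluminium heat sink 40 x 40 x 24 mm between the cradles. Origin: centre of its underside.
- parts_tray: Loose blue parts tray 75 x 55 x 22 mm between the cradles. Origin: centre of its underside.
- screwdriver: Loose screwdriver, 160 mm long, lying at the left. Origin: near its middle, on the table.
- mug: Loose white mug, 80 mm wide, 95 mm high, standing at the right. Origin: centre of its underside.
- bottle: Loose pale bottle with a white cap, 56 mm wide, 120 mm high, standing beyond the cradles. Origin: centre of its underside.
- tape_roll: Loose yellow tape roll, 80 mm wide, 20 mm high, lying beyond the cradles. Origin: centre of its underside.
Not all that is in view belongs to the job. Leave any brown or pink look-alike of the board alone.

How it is judged:
By the outcome, as a careful person would: the job done as asked, in the order asked, and still so for the second after the job is handed in, with the robot touching nothing.
It also fails if it takes over 40 s, if anything falls off the work surface, if the arm or the gripper's body presses on something with over 40 N, if the wrist force passes 120 N, or if a joint passes its speed limit or range.

## Working session

There is one attempt and no reset: what is moved stays moved. The work goes in short steps, Python scripts to look and compute and a tool call to move; the robot and the scene stay as the last step left them, time stands still between calls to the robot, and variables do not carry over. Pictures are saved under pics/ and viewed, about 8 in all and at most 12, crops included, and the job is handed in when it is done.

Besides the shell and the picture viewer there is one more tool, called after "Emit:" by a JSON object that holds its "method" and its "body", one argument or row to a line. arm_command: Moves the arm, as the interface text tells. Its arguments: {"type":"object","properties":{"targets":{"type":"array","items":{"type":"array","items":{"type":"array","items":{"type":"number"}}}}},"required":["targets"]}

```bash
mkdir -p pics; python3 - <<'E'
from plant import ctrl
import cv2,numpy as np
o=ctrl.get_obs();print({k:np.round(o[k],3) for k in ['clock','tool_pos','orientation','force','opening']})
for n in ['scene','top']:
    cv2.imwrite(f'pics/{n}0.png',ctrl.snapshot(n))
    m=ctrl.camera_model(n);print(n,m)
E
```

```text
{'clock': np.float64(0.0), 'tool_pos': array([ 0.296, -0.606,  0.196]), 'orientation': array([ 1.79906e+02, -9.00000e-03, -1.53950e+02]), 'force': array([-0.315,  0.085,  0.431]), 'opening': np.float64(0.088)}
scene {'K': array([[528.24023825,   0.        , 313.96511042],
       [  0.        , 528.24023825, 237.11413746],
       [  0.        ,   0.        ,   1.        ]]), 'distortion': array([-0.05102811,  0.        ,  0.        ,  0.        ,  0.        ]), 'xyz': array([ 1.44498382, -0.41287805,  1.02144265]), 'rotation': array([48.46247959, -0.98495042, 64.48581292])}
top {'K': array([[575.40284037,   0.        , 320.28929415],
       [  0.        , 575.40284037, 237.70271035],
       [  0.        ,   0.        ,   1.        ]]), 'distortion': array([-0.02317194,  0.        ,  0.        ,  0.        ,  0.        ]), 'xyz': array([0.35191105, 0.03471294, 1.50599742]), 'rotation': array([  5.17503086,   0.48494028, -88.70606035])}
```

View pics/top0.png

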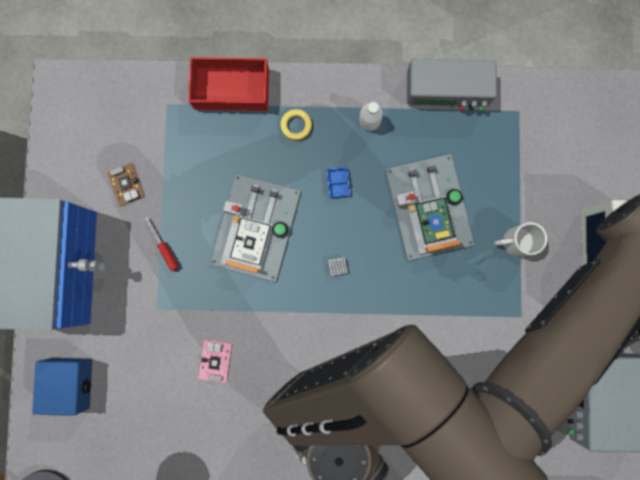

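View pics/scene0.png

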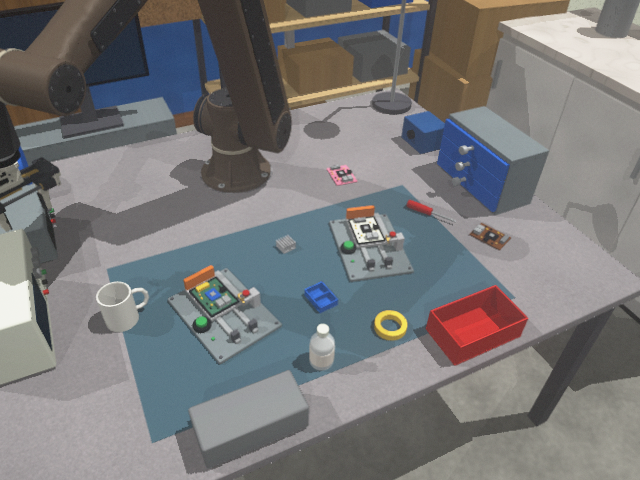

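White-board cradle: board at (249,240) in the top view, button (280,230), orange plate (242,267). The other candidates are the green board (437,220) on cradle B, brown (126,185) and pink (215,362), and none of these fits "white". Next I measure it and take an enlarged crop.

```bash
cat > h.py <<'E'
from plant import ctrl
import cv2,numpy as np
from scipy.spatial.transform import Rotation as R
def ray(m,uv,z):
    p=cv2.undistortPoints(np.array([[uv]],float),m['K'],m['distortion'])[0,0]
    d=R.from_euler('xyz',m['rotation'],degrees=True).as_matrix()@np.array([p[0],-p[1],-1])
    c=np.array(m['xyz']);return c+d*(z-c[2])/d[2]
def proj(m,P):
    q=R.from_euler('xyz',m['rotation'],degrees=True).as_matrix().T@(np.array(P)-m['xyz'])
    return cv2.projectPoints(np.array([[q[0],-q[1],-q[2]]]),np.zeros(3),np.zeros(3),m['K'],m['distortion'])[0][0,0]
def masks(im):
    h=cv2.cvtColor(im,cv2.COLOR_BGR2HSV)
    return {'orange':cv2.inRange(h,(6,150,120),(17,255,255)),'green':cv2.inRange(h,(50,120,60),(80,255,255)),
     'red':cv2.inRange(h,(0,140,90),(4,255,255))|cv2.inRange(h,(174,140,90),(180,255,255))}
def blobs(mk,amin=12):
    n,l,s,c=cv2.connectedComponentsWithStats(mk)
    return [(c[i].round(1),s[i,4],l==i) for i in range(1,n) if s[i,4]>=amin]
E
python3 - <<'E'
from h import *
for n in ['top','scene']:
    im=cv2.imread(f'pics/{n}0.png');m=ctrl.camera_model(n)
    roi=(200,165,310,290) if n=='top' else (310,190,430,290)
    z={'orange':.06,'green':.034,'red':.067}
    for k,mk in masks(im).items():
        for c,a,l in blobs(mk,5):
            if roi[0]<c[0]<roi[2] and roi[1]<c[1]<roi[3]:
                print(n,k,c,a,ray(m,c,z[k]).round(4),cv2.minAreaRect(np.argwhere(l)[:,::-1].astype(np.float32)))
im=cv2.imread('pics/top0.png')[165:290,200:310]
cv2.imwrite('pics/crop1.png',cv2.resize(im,None,fx=4.5,fy=4.5,interpolation=cv2.INTER_CUBIC))
E
```

```text
top green [283.4 229.6] 18 [0.5038 0.1456 0.034 ] ((283.22308349609375, 229.7153778076172), (3.5970072746276855, 9.054535865783691), 7.125016689300537)
top red [236.1 208.1] 16 [0.5524 0.2643 0.067 ] ((236.00001525878906, 208.00001525878906), (4.242640495300293, 2.8284268379211426), 45.0)
scene orange [360.3 208.1] 68 [0.4128 0.2488 0.06  ] ((360.02044677734375, 208.174072265625), (2.4536662101745605, 26.28927993774414), 83.2901611328125)
scene green [348.2 244.1] 48 [0.5121 0.1568 0.034 ] ((348.3500061035156, 244.05001831054688), (6.008327484130859, 8.854375839233398), 71.56504821777344)
scene red [419.6 206.2] 128 [0.4843 0.4082 0.067 ] ((419.17242431640625, 206.56895446777344), (24.883174896240234, 6.127946376800537), 21.80141258239746)
scene red [392.2 233.5] 18 [0.5553 0.2693 0.067 ] ((392.0, 233.5), (3.0, 4.0), 90.0)
```

View pics/crop1.png

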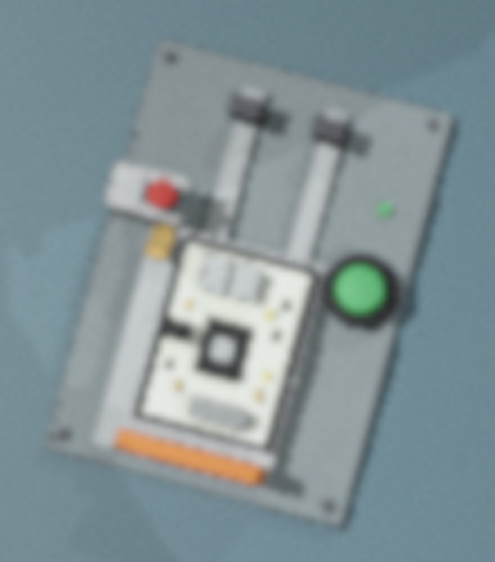

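The crop confirms the white board in its nest. In crop pixels, the base corners are (163,42), (455,117), (343,525) and (48,448), the button is at (360,288), the knob at (162,193), and the plate's top edge runs (117,438)-(266,475).

```bash
python3 - <<'E'
from h import *
m=ctrl.camera_model('top')
f=lambda u,v,z: ray(m,(200+(u+.5)/4.5-.5,165+(v+.5)/4.5-.5),z)[:2]
W=np.array([f(163,42,.012),f(455,117,.012),f(343,525,.012),f(48,448,.012),f(360,288,.034),f(162,193,.068),f(191,457,.06)])
L=np.array([[125,90],[125,-90],[-125,-90],[-125,90],[10,-66],[30,52],[-108,0]])/1e3
a=L-L.mean(0);b=W-W.mean(0)
yaw=np.arctan2((a[:,0]*b[:,1]-a[:,1]*b[:,0]).sum(),(a*b).sum())
M=np.array([[np.cos(yaw),-np.sin(yaw)],[np.sin(yaw),np.cos(yaw)]])
t=W.mean(0)-M@L.mean(0)
print('yaw',np.degrees(yaw),'t',t,'res mm',((W-(L@M.T+t))*1e3).round(1).tolist())
for n,l in dict(plate=[-.114,0],button=[.010,-.066],start=[-.18,0],knob=[.03,.052]).items(): print(n,(M@l+t).round(4))
E
```

```text
yaw -13.496446372411567 t [0.51130515 0.22050394] res mm [[-2.9, -1.8], [-1.8, 0.8], [2.3, 0.9], [0.7, -2.1], [0.5, 1.4], [1.2, 1.3], [0.1, -0.6]]
plate [0.4005 0.2471]
button [0.5056 0.154 ]
start [0.3363 0.2625]
knob [0.5526 0.2641]
```

Emit:
{"method": "arm_command", "body": {
  "targets": [
    [[0,0,0.12,2.5,3.5,1.5,0],[0,0,0.24,5,7,3,0],[0,0,0.36,7.5,10.5,4.5,0],[0,0,0.48,10,14,5.4,0],[0,0,0.6,12.5,17.5,5.4,0],[0,0,0.72,15,21,5.4,0],[0,0,0.84,17.5,24.5,5.4,0],[0,0,0.96,20,28,5.4,0]]
  ]
}}

```text
clock: 0.77
tool_pos: [0.4861, -0.3398, 0.2505]
orientation: [-180.0, 0.0, -98.6]
force: [1.9, -1.4, -0.3]
opening: 0.0399
```

Emit:
{"method": "arm_command", "body": {
  "targets": [
    [[0,0,0.12,0.5,4,0,0],[0,0,0.24,1,8,0,0],[0,0,0.36,1.5,12,0,0],[0,0,0.48,2,16,0,0],[0,0,0.6,2.5,20,0,0],[0,0,0.72,2.5,24,0,0],[0,0,0.84,2.5,28,0,0],[0,0,0.96,2,32,0,0]]
  ]
}}

```text
clock: 1.43
tool_pos: [0.5053, -0.0198, 0.2501]
orientation: [180.0, 0.0, -43.6]
force: [1.3, 0.4, 0.0]
opening: 0.0008
```

Emit:
{"method": "arm_command", "body": {
  "targets": [
    [[0,0,0.08,-2,3.3,0,0],[0,0,0.16,-4.5,6.6,0,0],[0,0,0.24,-7,9.9,0,0],[0,0,0.32,-9.5,13.2,0,0],[0,0,0.4,-12,16.5,0,0],[0,0,0.48,-14.5,19.8,0,0],[0,0,0.53,-17,23,0,0],[0,0,0.53,-18.2,26,0,0]]
  ]
}}

```text
clock: 2.1
tool_pos: [0.3209, 0.2391, 0.2508]
orientation: [-179.9, 0.0, -13.3]
force: [0.1, 0.6, -0.5]
opening: 0.0005
```

```bash
python3 - <<'E'
from h import *
o=ctrl.get_obs();print({k:np.round(o[k],3) for k in ['clock','joint_pos','tool_pos','orientation','force','opening']})
m=ctrl.camera_model('wrist');im=ctrl.snapshot('wrist');cv2.imwrite('pics/w1.png',im)
print(m)
for k,mk in masks(im).items():
    print(k,[(c,a) for c,a,l in blobs(mk,40)])
E
```

```text
{'clock': np.float64(2.1), 'joint_pos': array([ 6.5290e+01, -8.8930e+00, -2.5707e+01, -3.7000e-02, -7.3101e+01,
        1.1397e+01]), 'tool_pos': array([0.321, 0.239, 0.251]), 'orientation': array([-1.79909e+02,  1.70000e-02, -1.33230e+01]), 'force': array([ 0.125,  0.557, -0.503]), 'opening': np.float64(0.001)}
{'K': array([[402.66446742,   0.        , 321.24619824],
       [  0.        , 402.66446742, 239.13756205],
       [  0.        ,   0.        ,   1.        ]]), 'distortion': array([-0.02930167,  0.        ,  0.        ,  0.        ,  0.        ]), 'xyz': array([0.39768727, 0.2207697 , 0.44054442]), 'rotation': array([-1.67298991e+01,  8.49911461e-02, -1.03364352e+02])}
orange [(array([288.1, 113.2]), np.int32(1008))]
green []
red [(array([ 98.3, 137.2]), np.int32(1839))]
```

View pics/w1.png

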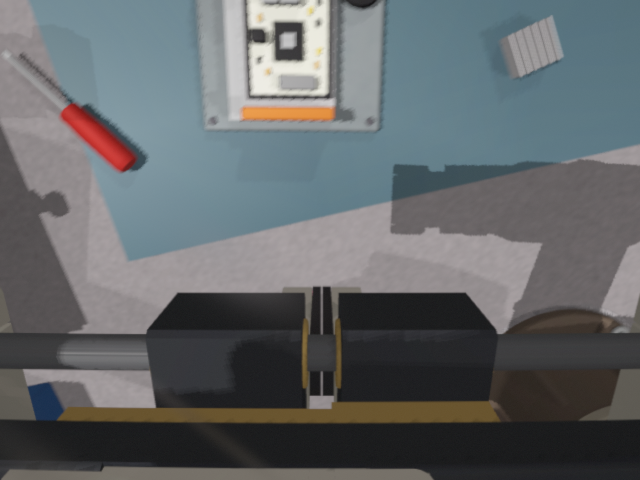

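The wrist view shows the plate's top edge at (288,113) and the base's front corners at (205,130) and (381,130). The cradle is square to the tool.

```bash
python3 - <<'E'
from h import *
m=ctrl.camera_model('wrist')
im=ctrl.snapshot('wrist')
o=ctrl.get_obs();print(o['clock'],o['tool_pos'],o['orientation'])
# pixel shift since w1 handled by re-detecting
for c,a,l in blobs(masks(im)['orange'],100):
    p=np.argwhere(l)[:,::-1].astype(np.float32); r=cv2.minAreaRect(p); print(c,r)
    bx=cv2.boxPoints(r); bx=bx[np.argsort(bx[:,0])]
    L=bx[:2].mean(0);Rr=bx[2:].mean(0)
    A,B=ray(m,L,.06),ray(m,Rr,.06); d=A-B
    print('ends',A,B,'len',np.linalg.norm(d),'yaw',np.degrees(np.arctan2(-d[0],d[1])),'mid',(A+B)/2)
E
```

```text
2.2 [0.3217434  0.24138129 0.25052262] [-1.79939353e+02  5.74757714e-03 -1.32753604e+01]
[294.1 110.1] ((294.4988098144531, 110.09491729736328), (91.11927795410156, 12.935672760009766), 0.7252243161201477)
ends [0.42063964 0.28742473 0.06      ] [0.40047657 0.2076272  0.06      ] len 0.08230549280620292 yaw -14.180559725742949 mid [0.4105581  0.24752597 0.06      ]
```

Emit:
{"method": "arm_command", "body": {
  "targets": [
    [[0,0,0,2,0.8,0,0],[0,0,0,4,1.5,0,0],[0,0,0,4,1.5,-3.5,0],[0,0,0,4,1.5,-7,0],[0,0,0,4,1.5,-10.5,0],[0,0,0,4,1.5,-14,0],[0,0,0,4,1.5,-16,0],[0,0,0,4,1.5,-16,0]]
  ]
}}

```text
clock: 2.87
tool_pos: [0.3616, 0.2498, 0.0863]
orientation: [179.6, 0.2, -13.7]
force: [0.0, -0.4, -0.7]
opening: 0.0003
```

```bash
python3 - <<'E'
from h import *
ctrl.snapshot('top')
m=ctrl.camera_model('wrist');im=ctrl.snapshot('wrist')
o=ctrl.get_obs();print(o['clock'],o['tool_pos'],o['orientation'],o['force'])
for c,a,l in blobs(masks(im)['orange'],100):
    r=cv2.minAreaRect(np.argwhere(l)[:,::-1].astype(np.float32)); print(c,r)
    bx=cv2.boxPoints(r); bx=bx[np.argsort(bx[:,0])]
    A,B=ray(m,bx[:2].mean(0),.06),ray(m,bx[2:].mean(0),.06)
    print('yaw',np.degrees(np.arctan2(-(A-B)[0],(A-B)[1])),'len',np.linalg.norm(A-B),'mid',(A+B)/2)
E
```

```text
2.9667 [0.36373196 0.25267637 0.09055554] [ 1.79895906e+02  4.62523617e-03 -1.35766204e+01] [ 0.9323477  -0.92926951  0.51665272]
[305.9 176.6] ((305.492431640625, 176.46868896484375), (153.05001831054688, 26.21013832092285), 0.4476141631603241)
yaw -14.157264591803102 len 0.08294839117402238 mid [0.41212603 0.24802811 0.06      ]
```

Emit:
{"method": "arm_command", "body": {
  "targets": [
    [[0,0,0,0.1,0.5,-2,0],[0,0,0,0.1,0.5,-4,0],[0,0,0,0.1,0.5,-5.4,0],[0,0,0,0.1,0.5,-5.4,0],[0,0,0,0.8,0.3,-5.4,0],[0,0,0,1.6,0.1,-5.4,0],[0,0,0,2.3,-0.1,-5.4,0],[0,0,0,2.3,-0.1,-5.4,0]]
  ]
}}

```text
clock: 3.63
tool_pos: [0.3885, 0.2529, 0.0377]
orientation: [-179.9, -0.1, -13.6]
force: [0.3, 0.4, 0.5]
opening: 0.0005
```

Emit:
{"method": "arm_command", "body": {
  "targets": [
    [[0,0,0,0.3,-0.1,0,0],[0,0,0,0.6,-0.15,0,0],[0,0,0,0.9,-0.2,0,0],[0,0,0,1.2,-0.3,0,0],[0,0,0,1.4,-0.35,0,0],[0,0,0,1.4,-0.35,0,0]]
  ]
}}

```text
clock: 4.13
tool_pos: [0.4008, 0.2487, 0.0364]
orientation: [180.0, -0.0, -13.6]
force: [1.0, 0.1, -0.4]
opening: 0.0002
```

Emit:
{"method": "arm_command", "body": {
  "targets": [
    [[0,0,0,0.3,-0.07,0,0],[0,0,0,0.6,-0.15,0,0],[0,0,0,0.6,-0.15,0,0],[0,0,0,0.6,-0.15,0,0]]
  ]
}}

```text
clock: 4.47
tool_pos: [0.4066, 0.2472, 0.0364]
orientation: [180.0, 0.0, -13.6]
force: [-0.7, 0.1, -0.2]
opening: 0.0002
```

```bash
python3 - <<'E'
from h import *
o=ctrl.get_obs();print(o['clock'],o['tool_pos'],o['force'],o['moment'])
im=ctrl.snapshot('wrist');cv2.imwrite('pics/w2.png',im)
E
```

```text
4.4667 [0.40657675 0.24718448 0.03637493] [-0.67707238  0.10342515 -0.15892044] [-0.065996    0.14175794  0.0112849 ]
```

View pics/w2.png

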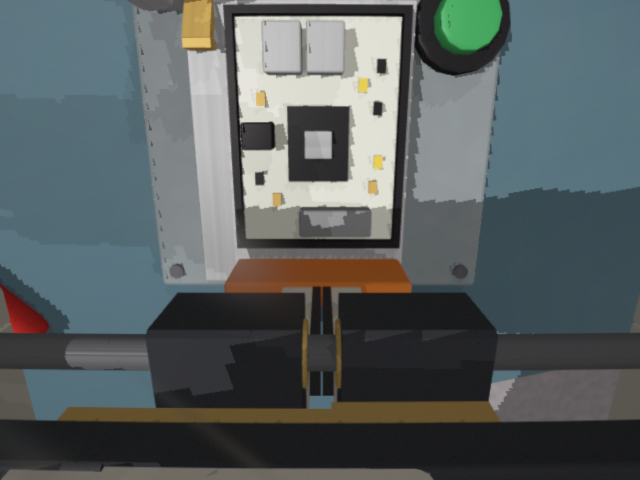

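The plate (228–410, 262–290) is centred on the fingers (x≈322), with the tips just in front of or touching it. I keep advancing and watch the force.

Emit:
{"method": "arm_command", "body": {
  "targets": [
    [[0,0,0,0.4,-0.1,0,0],[0,0,0,0.8,-0.2,0,0],[0,0,0,1.0,-0.25,0,0],[0,0,0,1.0,-0.25,0,0],[0,0,0,1.0,-0.25,0,0]]
  ]
}}

```text
clock: 4.93
tool_pos: [0.4166, 0.2446, 0.0364]
orientation: [180.0, 0.0, -13.6]
force: [-0.2, 0.4, -0.4]
opening: 0.0002
```

```bash
python3 - <<'E'
from h import *
ctrl.camera_model('wrist');im=ctrl.snapshot('wrist')
o=ctrl.get_obs();print(o['clock'],o['tool_pos'],o['force'],o['moment'])
i0=cv2.imread('pics/w2.png')
# board nest motion in the wrist frame vs the base plate: feature shift by template matching
for nm,(x,y,w,h) in dict(chip=(288,106,62,76),screwL=(165,260,25,22),screwR=(447,260,25,22)).items():
    r=cv2.matchTemplate(im,i0[y:y+h,x:x+w],cv2.TM_CCOEFF_NORMED);_,s,_,l=cv2.minMaxLoc(r);print(nm,s,l[0]-x,l[1]-y)
E
```

```text
4.9833 [0.41649408 0.24457179 0.03635711] [-0.45418543 -0.42201362 -0.02178069] [-0.10701288  0.16655234  0.02595349]
chip 0.9309985041618347 0 23
screwL 0.7965977191925049 199 -139
screwR 0.829172670841217 -83 -140
```

```bash
python3 - <<'E'
from h import *
a=ctrl.snapshot('wrist');b=ctrl.snapshot('scene');t=ctrl.snapshot('top')
a=cv2.resize(a[200:420,140:500],(800,489))
b=cv2.resize(b[150:290,290:470],None,fx=3,fy=3,interpolation=cv2.INTER_CUBIC)
print(a.shape,b.shape)
cv2.imwrite('pics/w3.png',a);cv2.imwrite('pics/s3.png',b)
m=ctrl.camera_model('wrist')
for z in (.06,.04): print(proj(m,[.405,.249,z]),proj(m,[*ctrl.get_obs()['tool_pos'][:2],z]))
E
```

```text
(489, 800, 3) (420, 540, 3)
[318.37990222 324.53685313] [321.61118199 300.5727823 ]
[318.64090518 305.26034022] [321.57029498 283.21755726]
```

View pics/w3.png

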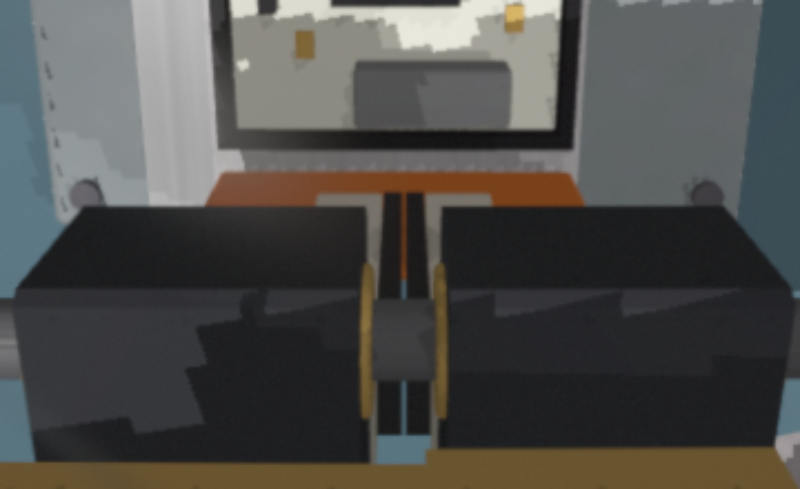

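View pics/s3.png

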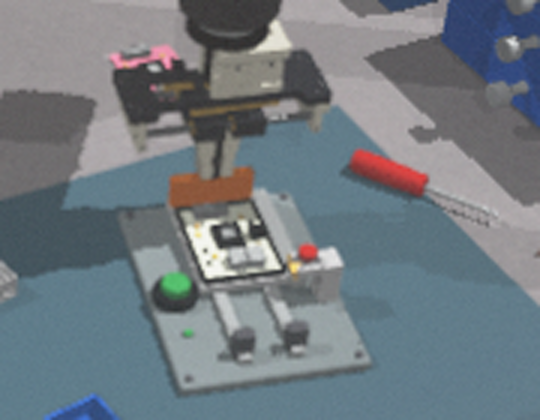

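The wrist view suggests the tips are passing above the plate: they aren't hidden by it and there's no force. I back off and check the true tip height.

Emit:
{"method": "arm_command", "body": {
  "targets": [
    [[0,0,0,-2.5,0.6,0,0],[0,0,0,-5,1.2,0,0],[0,0,0,-6.5,1.6,0,0],[0,0,0,-6.5,1.6,0,0],[0,0,0,-6.5,1.6,0,0]]
  ]
}}

```text
clock: 5.55
tool_pos: [0.3511, 0.2612, 0.0368]
orientation: [-180.0, -0.0, -13.4]
force: [-0.3, -1.7, 1.3]
opening: 0.0008
```

```bash
python3 - <<'E'
from h import *
m=ctrl.camera_model('scene');ctrl.snapshot('top');b=ctrl.snapshot('scene')
o=ctrl.get_obs();p=o['tool_pos'];print(o['clock'],p,o['force'],o['joint_pos'])
for dz in (0,.01,.02,.03,.04): 
    q=proj(m,[p[0],p[1],p[2]+dz]);print(dz,q.round(1),((q-[320,160])*6).round())
cv2.imwrite('pics/s4.png',cv2.resize(b[160:250,320:430],None,fx=6,fy=6,interpolation=cv2.INTER_CUBIC))
E
```

```text
5.65 [0.35185461 0.26111232 0.03664877] [ 0.67494063  0.35038516 -0.854426  ] [ 6.25474778e+01  8.46582648e+00 -4.03834471e+01  1.21869843e-02
 -4.11152552e+01  1.39107422e+01]
0 [353.5 201.7] [201. 250.]
0.01 [353.7 199.1] [202. 235.]
0.02 [353.9 196.5] [203. 219.]
0.03 [354.1 193.8] [205. 203.]
0.04 [354.3 191.2] [206. 187.]
```

View pics/s4.png

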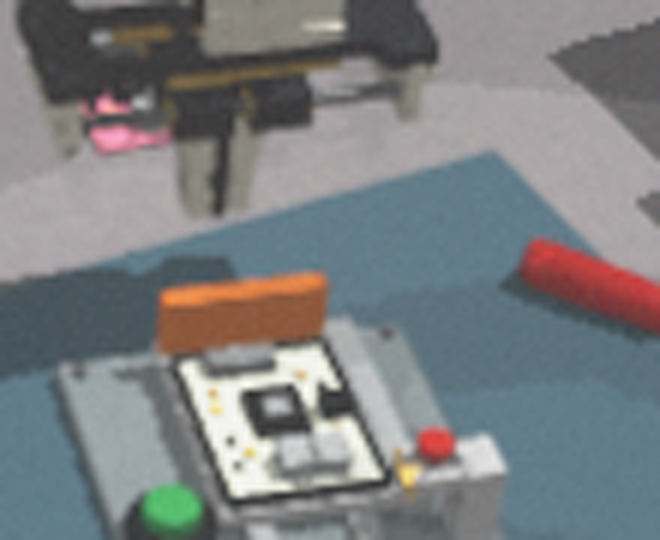

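The scene crop shows the tips ending at (213,213), but the reported TCP projects to (201,250). So the real tips sit about 25 mm higher than reported. I lower 2.2 cm, which is clear of the base plate either way, and re-approach.

Emit:
{"method": "arm_command", "body": {
  "targets": [
    [[0,0,0,0,0,-1.1,0],[0,0,0,0,0,-2.2,0],[0,0,0,0,0,-2.2,0],[0,0,0,1,-0.25,-2.2,0],[0,0,0,2,-0.5,-2.2,0],[0,0,0,3,-0.75,-2.2,0],[0,0,0,3,-0.75,-2.2,0]]
  ]
}}

```text
clock: 6.23
tool_pos: [0.3835, 0.2533, 0.0147]
orientation: [-180.0, -0.0, -13.6]
force: [0.8, 0.5, 0.0]
opening: 0.0008
```

Emit:
{"method": "arm_command", "body": {
  "targets": [
    [[0,0,0,0.4,-0.1,0,0],[0,0,0,0.8,-0.2,0,0],[0,0,0,1.2,-0.3,0,0],[0,0,0,1.5,-0.37,0,0],[0,0,0,1.5,-0.37,0,0]]
  ]
}}

```text
clock: 6.65
tool_pos: [0.3965, 0.2493, 0.0145]
orientation: [180.0, 0.0, -13.6]
force: [-5.5, 0.7, 3.4]
opening: 0.0007
```

Emit:
{"method": "arm_command", "body": {
  "targets": [
    [[0,0,0,0.5,-0.12,0,0],[0,0,0,1.0,-0.24,0,0],[0,0,0,1.5,-0.36,0,0],[0,0,0,2.0,-0.48,0,0],[0,0,0,2.5,-0.6,0,0],[0,0,0,3.0,-0.72,0,0],[0,0,0,3.5,-0.84,0,0],[0,0,0,3.9,-0.94,0,0]]
  ]
}}

```text
clock: 7.32
tool_pos: [0.4347, 0.2401, 0.0145]
orientation: [180.0, 0.1, -13.6]
force: [-7.9, 2.6, 6.5]
opening: 0.0004
```

```bash
python3 - <<'E'
from h import *
b=ctrl.snapshot('scene')
o=ctrl.get_obs();print(o['clock'],o['tool_pos'],o['force'],o['moment'])
cv2.imwrite('pics/s5.png',cv2.resize(b[180:300,310:430],None,fx=5,fy=5,interpolation=cv2.INTER_CUBIC))
m=ctrl.camera_model('scene')
for k,v in masks(b).items():print(k,[(c,a) for c,a,l in blobs(v,10) if 310<c[0]<430 and 180<c[1]<300])
E
```

```text
7.3667 [0.43516794 0.23991814 0.01446805] [-5.77428564  1.9651563   3.91881962] [ 0.63412102  2.44510073 -0.01352907]
orange [(array([375.1, 216.8]), np.int32(12)), (array([360. , 220.1]), np.int32(58))]
green [(array([348.2, 244.2]), np.int32(49))]
red [(array([419.1, 206.6]), np.int32(159)), (array([392.1, 233.4]), np.int32(19))]
```

View pics/s5.png

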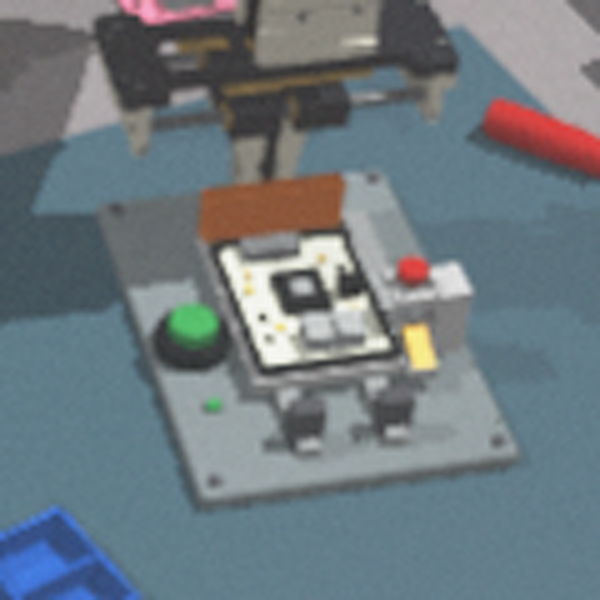

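The plate has moved well in, with its top edge now at crop (205–343, 180). The yellow tooth has passed the pin bracket, so travel is about 4 cm. I push about 1.7 cm further.

Emit:
{"method": "arm_command", "body": {
  "targets": [
    [[0,0,0,0.5,-0.12,0,0],[0,0,0,1.0,-0.24,0,0],[0,0,0,1.4,-0.34,0,0],[0,0,0,1.7,-0.41,0,0],[0,0,0,1.7,-0.41,0,0]]
  ]
}}

```text
clock: 7.78
tool_pos: [0.4517, 0.2359, 0.0144]
orientation: [180.0, 0.1, -13.6]
force: [-7.7, 2.7, 6.1]
opening: 0.0005
```

```bash
python3 - <<'E'
from h import *
b=ctrl.snapshot('scene')
o=ctrl.get_obs();print(o['clock'],o['tool_pos'],o['force'])
m=ctrl.camera_model('scene')
i0=cv2.imread('pics/scene0.png');t=i0[222:242,352:382]
d=np.array([.972,-.234])
for nm,im in (('start',i0),('now',b)):
    r=cv2.matchTemplate(im[200:290,330:420],t,cv2.TM_CCOEFF_NORMED);_,s,_,l=cv2.minMaxLoc(r)
    c=(330+l[0]+15,200+l[1]+10);print(nm,s,c,'along mm',1e3*ray(m,c,.035)[:2]@d)
E
```

```text
7.8333 [0.45160058 0.23589504 0.01444815] [-8.30131914  2.55324356  6.5391438 ]
start 1.0 (367, 232) along mm 422.50930409478445
now 0.9086751937866211 (373, 246) along mm 482.7159177759002
```

Travel is about 60 mm. Now I release it with a fast retreat.

Emit:
{"method": "arm_command", "body": {
  "targets": [
    [[0,0,0,-3.5,0.84,0,0],[0,0,0,-7,1.7,0,0],[0,0,0,-7.5,1.8,0,0],[0,0,0,-7.5,1.8,0,0],[0,0,0,-7.5,1.8,0,0],[0,0,0,-7.5,1.8,0,0]]
  ]
}}

```text
clock: 8.33
tool_pos: [0.3783, 0.2545, 0.0147]
orientation: [-180.0, -0.0, -13.5]
force: [-0.2, 0.1, 0.0]
opening: 0.0006
```

```bash
python3 - <<'E'
from h import *
ctrl.snapshot('top');b=ctrl.snapshot('scene');cv2.imwrite('pics/s6.png',b)
o=ctrl.get_obs();print(o['clock'],o['tool_pos'],o['force'])
m=ctrl.camera_model('scene')
i0=cv2.imread('pics/scene0.png');t=i0[222:242,352:382]
d=np.array([.972,-.234])
r=cv2.matchTemplate(b[200:290,330:420],t,cv2.TM_CCOEFF_NORMED);_,s,_,l=cv2.minMaxLoc(r)
c=(330+l[0]+15,200+l[1]+10);print(s,c,'along mm',1e3*ray(m,c,.035)[:2]@d-422.5)
E
```

```text
8.4333 [0.37828902 0.25405631 0.01441861] [0.52228897 0.52118865 0.95156657]
0.8639995455741882 (370, 240) along mm 34.61804570889291
```

The carriage was caught at about 35–37 mm, which is the middle position. Next I go up and over the button, turned 90° so the shut fingers stay clear of the carriage side.

Emit:
{"method": "arm_command", "body": {
  "targets": [
    [[0,0,0,0,0,3.5,0],[0,0,-0.1,0,0,7,0],[0,0,-0.2,0,0,10.5,0],[0,0,-0.32,2,-1.5,12.5,0],[0,0,-0.44,4,-3,12.5,0],[0,0,-0.56,6,-4.5,12.5,0],[0,0,-0.68,8,-6,12.5,0],[0,0,-0.8,10,-8,12.5,0]]
  ]
}}

```text
clock: 9.1
tool_pos: [0.4792, 0.1732, 0.1396]
orientation: [-180.0, 0.0, -59.8]
force: [0.3, 1.8, 0.2]
opening: 0.0004
```

Emit:
{"method": "arm_command", "body": {
  "targets": [
    [[0,0,-0.12,1,-1,0,0],[0,0,-0.24,2,-2,0,0],[0,0,-0.36,2.7,-2,0,0],[0,0,-0.48,2.7,-2,0,0],[0,0,-0.6,2.7,-2,0,0],[0,0,-0.72,2.7,-2,0,0],[0,0,-0.77,2.7,-2,0,0],[0,0,-0.77,2.7,-2,0,0]]
  ]
}}

```text
clock: 9.77
tool_pos: [0.505, 0.1533, 0.1391]
orientation: [180.0, -0.0, -103.7]
force: [0.0, -1.4, 0.3]
opening: 0.0005
```

```bash
python3 - <<'E'
from h import *
w=ctrl.snapshot('wrist');m=ctrl.camera_model('wrist')
s=ctrl.snapshot('scene')
o=ctrl.get_obs();print(o['clock'],o['tool_pos'],o['orientation'],o['force'])
for c,a,l in blobs(masks(w)['green'],60): print(c,a,ray(m,c,.034))
p=o['tool_pos'];ms=ctrl.camera_model('scene');print('tip px scene',proj(ms,p+[0,0,.027]),proj(ms,[.5056,.154,.034]))
cv2.imwrite('pics/w7.png',np.hstack([cv2.resize(w,(400,300)),cv2.resize(s[140:290,280:480],(400,300))]))
E
```

```text
9.8667 [0.50482131 0.15353428 0.13919598] [ 1.79984207e+02 -1.90819645e-02 -1.03451158e+02] [-0.29759051 -0.09473854  0.55376763]
[318.1 221.8] 416 [0.50756936 0.14978659 0.034     ]
tip px scene [348.82366163 205.50348439] [346.22161933 242.96008345]
```

View pics/w7.png

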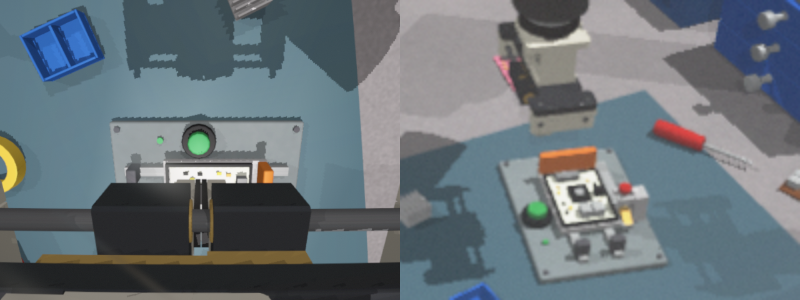

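The scene half shows the board seated, the plate held forward and the tooth behind the pin. The wrist half puts the button about 3 mm from the tool axis. Descending.

Emit:
{"method": "arm_command", "body": {
  "targets": [
    [[0,0,0,0.1,-0.15,-3,0],[0,0,0,0.1,-0.15,-6,0],[0,0,0,0.1,-0.15,-8.5,0],[0,0,0,0.1,-0.15,-10.5,0],[0,0,0,0.1,-0.15,-11.5,0],[0,0,0,0.1,-0.15,-11.9,0],[0,0,0,0.1,-0.15,-11.9,0]]
  ]
}}

```text
clock: 10.45
tool_pos: [0.5054, 0.1523, 0.02]
orientation: [180.0, -0.1, -103.5]
force: [0.3, -0.5, 0.5]
opening: 0.0006
```

Emit:
{"method": "arm_command", "body": {
  "targets": [
    [[0,0,0,0,0,-0.3,0],[0,0,0,0,0,-0.6,0],[0,0,0,0,0,-0.9,0],[0,0,0,0,0,-0.9,0],[0,0,0,0,0,-0.9,0]]
  ]
}}

```text
clock: 10.87
tool_pos: [0.5056, 0.1526, 0.0117]
orientation: [-180.0, 0.0, -103.5]
force: [0.8, 0.3, -1.0]
opening: 0.0002
```

Emit:
{"method": "arm_command", "body": {
  "targets": [
    [[0,0,0,0,0,-0.2,0],[0,0,0,0,0,-0.4,0],[0,0,0,0,0,-0.4,0],[0,0,0,0,0,-0.4,0]]
  ]
}}

```text
clock: 11.2
tool_pos: [0.5054, 0.1525, 0.0073]
orientation: [180.0, -0.0, -103.5]
force: [0.5, -0.6, -0.1]
opening: 0.0005
```

Emit:
{"method": "arm_command", "body": {
  "targets": [
    [[0,0,0,0,0,-0.2,0],[0,0,0,0,0,-0.3,0],[0,0,0,0,0,-0.3,0],[0,0,0,0,0,-0.3,0]]
  ]
}}

```text
clock: 11.53
tool_pos: [0.5054, 0.1525, 0.0044]
orientation: [180.0, -0.0, -103.5]
force: [0.2, 0.8, -0.1]
opening: 0.0003
```

Emit:
{"method": "arm_command", "body": {
  "targets": [
    [[0,0,0,0,0,-0.15,0],[0,0,0,0,0,-0.3,0],[0,0,0,0,0,-0.3,0],[0,0,0,0,0,-0.3,0]]
  ]
}}

```text
clock: 11.87
tool_pos: [0.5055, 0.1525, 0.0015]
orientation: [-180.0, -0.0, -103.5]
force: [-0.4, -0.2, 2.7]
opening: 0.0004
```

Emit:
{"method": "arm_command", "body": {
  "targets": [
    [[0,0,0,0,0,-0.15,0],[0,0,0,0,0,-0.3,0],[0,0,0,0,0,-0.3,0],[0,0,0,0,0,-0.3,0]]
  ]
}}

```text
clock: 12.2
tool_pos: [0.5055, 0.1525, -0.0015]
orientation: [-180.0, 0.0, -103.5]
force: [-0.0, 0.5, 5.3]
opening: 0.0004
```

```bash
python3 - <<'E'
from h import *
w=ctrl.snapshot('wrist');s=ctrl.snapshot('scene')
o=ctrl.get_obs();print(o['clock'],o['tool_pos'],o['force'])
cv2.imwrite('pics/w8.png',np.hstack([cv2.resize(w[150:400,180:480],(400,333)),cv2.resize(s[190:290,310:430],(400,333))]))
E
```

```text
12.3 [ 0.50556622  0.15256846 -0.00144912] [-0.87483677  0.24307336  4.39104264]
```

View pics/w8.png

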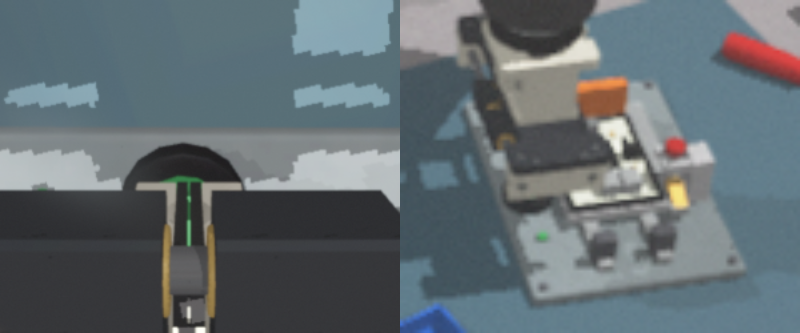

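The fingertips are centred on the green button (wrist half, around (188,185)) and the force is rising. I press on to the stop.

Emit:
{"method": "arm_command", "body": {
  "targets": [
    [[0,0,0,0,0,-0.1,0],[0,0,0,0,0,-0.2,0],[0,0,0,0,0,-0.2,0],[0,0,0,0,0,-0.2,0]]
  ]
}}

```text
clock: 12.63
tool_pos: [0.5057, 0.1526, -0.0021]
orientation: [-180.0, 0.0, -103.5]
force: [-5.5, -1.3, 20.5]
opening: 0.0007
```

The z stalls at −2.1 mm with 20 N, so the button is on its hard stop. Lifting off.

Emit:
{"method": "arm_command", "body": {
  "targets": [
    [[0,0,0,0,0,1,0],[0,0,0,0,0,3,0],[0,0,0,0,0,6,0],[0,0,0,0,0,9.5,0],[0,0,0,0,0,13,0],[0,0,0,0,0,16.5,0],[0,0,0,0,0,20,0],[0,0,0,0,0,22,0]]
  ]
}}

```text
clock: 13.3
tool_pos: [0.5065, 0.1529, 0.2206]
orientation: [-179.8, 0.2, -103.5]
force: [0.1, 0.1, 0.1]
opening: 0.0003
```

Emit:
{"method": "arm_command", "body": {
  "targets": [
    [[0,0,0,0,-3,0,0],[0,0,0,0,-6.5,0,0],[0,0,0,0,-10,0,0],[0,0,0,0,-13,0,0],[0,0,0,0,-16,0,0],[0,0,0,0,-18,0,0],[0,0,0,0,-18,0,0],[0,0,0,0,-18,0,0]]
  ]
}}

```text
clock: 13.97
tool_pos: [0.5052, -0.0284, 0.2162]
orientation: [180.0, 0.0, -103.7]
force: [-0.5, 0.4, 0.1]
opening: 0.0007
```

```bash
python3 - <<'E'
from h import *
t=ctrl.snapshot('top');b=ctrl.snapshot('scene')
o=ctrl.get_obs();print(o['clock'],o['tool_pos'],o['force'])
m=ctrl.camera_model('scene')
i0=cv2.imread('pics/scene0.png');T=i0[222:242,352:382]
r=cv2.matchTemplate(b[200:290,330:420],T,cv2.TM_CCOEFF_NORMED);_,s,_,l=cv2.minMaxLoc(r)
c=(330+l[0]+15,200+l[1]+10);print(s,c,'along mm',1e3*ray(m,c,.035)[:2]@np.array([.972,-.234])-422.5)
for k,v in masks(b).items():print(k,[(c,a) for c,a,l in blobs(v,10) if 310<c[0]<430 and 180<c[1]<300])
cv2.imwrite('pics/fin.png',b)
E
```

```text
14.0667 [ 0.50541688 -0.02718624  0.21623431] [-0.23798095  0.71622942 -0.1954339 ]
0.8638595938682556 (370, 240) along mm 34.61804570889291
orange [(array([363.8, 216.1]), np.int32(73))]
green [(array([348.1, 244. ]), np.int32(46))]
red [(array([419.4, 206.6]), np.int32(150)), (array([392.1, 233.4]), np.int32(19))]
```

View pics/fin.png

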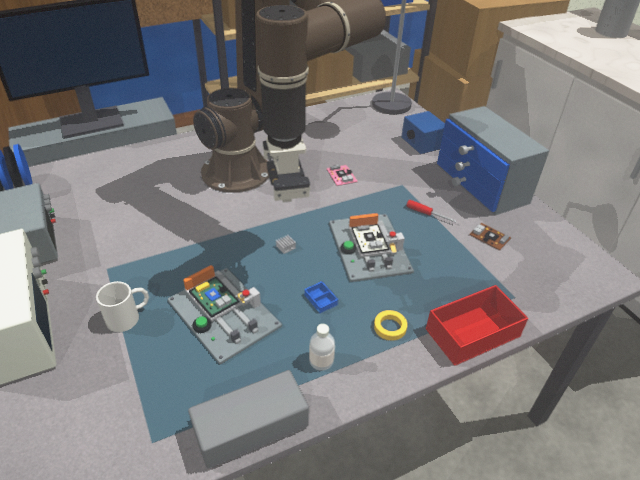

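The final view shows the plate held forward, the board in its nest at (370,238), the button up at (348,244), and everything else in place. Handing in.

```bash
python3 -c "
from plant import ctrl
print(ctrl.close_job())"
```

```text
the job is handed in; nothing more can be done
None
```

I did the job on the white-board cradle and handed it in at about 14 s on the robot's clock. No verdict was reported.

- **Carriage:** I pushed the orange plate in about 60 mm and let it go with a fast retreat. The camera put it at about 35 mm both right after release and at the end. The image resolution is about 2–3 mm per pixel, so this roughly fits the 38 mm catch position but does not pin it down.
- **Start button:** I pressed it until the tool stalled at about 20 N, then lifted off. In the last picture the green cap is back at its starting place, within 0.2 pixels.
- **Rest of the bench:** The last picture shows both boards in their nests, and the other cradle and the loose items look unmoved. I checked these by eye only.
- **Disagreement:** The real fingertips were about 27–30 mm higher than the reported TCP. My first approach passed over the plate without contact, so I allowed for the offset and relied on force readings at the plate and the button.

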